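# Chuck the spigot and fit the grating drum

### The arm

A 6-joint arm with a two-finger parallel gripper is mounted at the origin on the work surface. World frame = base frame: x ahead of the robot, y to its left, z up, the work surface at z = 0. Lengths are in mm, angles in rad, forces in N, time in s.
With the tool pointing down it reaches from about 350 to 775 mm from the base axis. Payload 7.3 kg.
Tool frame: the origin (TCP) lies between the finger pads, 19 mm behind the fingertips; this is the grasp point; z points along the fingers, y is the line along which they close (so a half turn about z gives the same grasp; the last joint's range is limited). The gripper opens to 92 mm and grips with 3 to 60 N. Pads are 19 mm wide; open, the fingers measure 130 mm over their backs; the gripper's body (75 mm by 190 mm) begins 47 mm behind the grasp point.
Start: joints at [1.068, 0.342, 1.524, -0, 1.275, -0.146], TCP at [183.356, 491.959, 245.541] pointing down, gripper open.
Joint ranges: [-2.53, 2.53], [-0.77, 2.02], [0.04, 2.7], [-1, 4.14], [0.28, 2.66], [-3.11, 3.11]. Speed limits (rad/s): [2.57, 2.57, 3.14, 3.14, 3.14, 3.14].

### API

Orientations are given as a unit quaternion [x, y, z, w].
In Python, from bench import ctrl, viewer gives the robot as it stands.
- The arm moves only by the tool carry_out, never from a script. Its argument "moves" is text: rows parted by semicolons, each of 7 numbers parted by spaces: the shift along the tool's x, y, z each as a share of 0.04 m, from -1 to 1, then the turn, a rotation vector about the tool's x, y, z each as a share of 5 degrees, from -1 to 1, then the opening, from -1 (shut) to 1 (fully open). A call has 1 to 5 rows; each row shifts and turns the commanded pose from where the row before left it, along the tool's axes as they then stand; what a row does not reach is not made up. A row lasts 1/12 s, in which the tool goes at most 41.7 mm and 7.16 degrees, less where a joint would pass 70% of its speed; a pose out of reach is approached as far as the arm can. A call with a number of a shift or a turn outside -1 to 1 is refused whole. A call with a gripper value outside its range is refused whole. The fingers move at their own pace and stop on an object; the grip force is fixed at half the most. Time passes only in rows, so rows that do not move let the fingers close. It gives the time, the measured TCP pose, the force, the opening and the grip force at its end, in the units of the state.
- ctrl.get_state(): the state, without advancing time (a new reading comes with each control period).
- viewer.capture(name): name is "scene" or "top"; returns a dict with "color" (400x640x3 uint8, red, green, blue), "z_map" (400x640 float32, mm along the optical axis (not along the pixel's ray), 0 where there is no reading), "intrinsics" (3x3 intrinsics, pixels), "position" and "rotation" of the camera in the world. Camera axes: x right, y down, z forward; pixel columns grow to the right and rows downward; lengths in mm; the calibration is good to about 2 mm. A picture is of the moment at which its call begins.
- ctrl.job_done(): hands the job in; it is judged then, once.
The state is a dict: "time": time; "q": joint angles; "joint_vel": joint speeds; "tau": joint torques, N m; "ee_pos": TCP position; "tool_rot": TCP orientation; "ft_force": force on the tool from outside, world axes, zero at the start; "torque": the same for the moment, N m; "gripper_width": finger opening in mm; "finger_force": force on a finger pad.
Only numpy, scipy, OpenCV 4.12 (cv2) and the standard library are available. Lean on these libraries where they do the work, as an engineer would, in place of code of your own. Each camera call takes 0.05 s, during which the arm holds its last target. There are 200 camera calls.

### The job

Make the grater drive ready: the white spigot stands loose in its open, slanting chuck. Turn the chuck's dark ribbed sleeve clockwise (looking down onto the jaws), regrasping as often as needed, until the three brass jaws grip the spigot and the sleeve has come up firmly tight - hand tight, do not crush the plastic - and only then push the grating drum with the green knob fully home onto the spigot and let go. Leave the orange-knobbed drum and everything else where it is.

Things in the scene. Friction and masses are not known exactly. Their poses are not given: they have to be found in the camera images.
- drive: Red countertop grater drive on a black base 210 x 130 mm, fixed to the counter. Origin under it at counter height. Its 82 mm barrel slants up towards the robot (-x of its frame at yaw 0) and carries the chuck; behind is a red box 109 mm high.
- chuck_rim (a point): Point on the chuck axis at the sleeve's upper rim. Its z axis is the chuck axis, pointing out of the chuck: up, leaning 30 degrees from vertical roughly towards the robot. The chuck's floor, level with the barrel's flat face, is 34 mm below this point along the axis. Turning is always about this axis.
- sleeve_grip (a point): Middle of the sleeve, on the axis, 15 mm below the rim; z as chuck_rim. Sleeve: dark ribbed ring 43 mm across, 4 to 34 mm above the barrel's face. Grip it across with the tool pointing down the axis, fingertips about 20 mm below the rim (the spigot, 32 mm above the rim, then clears the palm). Friction 0.08 N m; stays where left; clockwise from above closes.
- chuck: Steel chuck core with three brass jaws (6 x 7 x 18 mm) 120 degrees apart, seen inside the sleeve; they do not turn, the sleeve slides them inwards together, 2 mm per rad. Origin on the axis at the chuck's floor, z as chuck_rim. Fully open the jaws stand 5 mm off the spigot's shank.
- chuck_floor (a point): Chuck's floor on the axis, z as chuck_rim. The sleeve starts at an unknown angle, 1.4 to 2.4 rad before the jaws touch the spigot, so regrasp; then torque climbs about 0.4 N m per rad. 0.15 to 0.25 N m at the wrist about the axis (held still, friction blurs it by 0.08) is well tight and stays so when let go; 0.35 N m or more may crush the spigot.
- spigot: White plastic drive spigot, 66 mm long, standing loose in the chuck at the start. Origin: centre of its lower end, z along it, outwards. Shank 11.5 mm thick (lower 38 mm), flange 22 mm across, 3 mm thick, above it a spigot 14 mm thick, 25 mm long, its last 6 mm tapering to 7 mm. It rests on the chuck's floor, 34 mm below chuck_rim, and may lean some degrees until it is clamped.
- spigot_seat (a point): Centre of the upper face of the spigot's flange, 41 mm above the spigot's lower end and 25 mm below its tip; z along the spigot. The drum's lower end comes to rest here. When clamped it lies 7 mm above chuck_rim on the chuck axis.
- drum_green: Steel grating drum with green cap and knob, about 0.14 kg, upright on the counter. Origin: centre of its lower end, z up. Drum 49 mm across and 56 mm high with a bore of 16 mm up its middle, open below (56 mm deep); green cap 51 mm across (56 to 62 mm); round green knob 24 mm in diameter, 62 to 88 mm up, to grip. Round: its turn about z does not matter.
- drum_orange: An identical drum with an orange cap and knob: to be left alone. Green and orange may stand on either side of the drive.
- beetroot: Dark red beetroot, 68 mm across, 80 mm high; bystander. Origin under its centre.
- avocado: Dark green avocado half, 60 mm across, 34 mm high; bystander. Origin under its centre.
- carrot: Orange carrot lying down, 148 mm long, 29 mm thick; bystander. Origin under its middle, its length along y.
- spice: Amber jar, 48 mm across, 75 mm high; bystander. Origin under its centre.

How it is judged (in metres and radians):
On the way, in this order (a step that is already met when the one before it is completed fails the run):
1. the three jaws grip the spigot firmly, the sleeve let go, with the green drum still off it (contact force between chuck and spigot above 15 N and angle between the z axis of spigot and the z axis of chuck_rim, either way round below 0.1 rad and z of spigot_seat in the frame of chuck_rim between 0.003 and 0.011 m and x of spigot_seat in the frame of chuck_rim between -0.004 and 0.004 m and y of spigot_seat in the frame of chuck_rim between -0.004 and 0.004 m and distance between drum_green and spigot_seat above 0.06 m and contact force between the fingers and drive below 0.3 N), for 0.2 s.
2. the green drum is fully home on the clamped spigot (contact force between chuck and spigot above 15 N and z of drum_green in the frame of spigot_seat between -0.003 and 0.003 m and x of drum_green in the frame of spigot_seat between -0.003 and 0.003 m and y of drum_green in the frame of spigot_seat between -0.003 and 0.003 m and angle between the z axis of drum_green and the z axis of spigot_seat, either way round below 0.16 rad), for 0.2 s.
At the end, for the whole second after the job is handed in: The jaws press the spigot with over 15 N in all; spigot in line with the chuck (0.1 rad, 4 mm); green drum on it, its lower end within 3 mm of the flange (along and sideways), 0.16 rad in line, released, at rest; orange drum, beetroot, avocado, carrot and spice jar moved under 30 mm (all of step 2 and angle between the z axis of spigot and the z axis of chuck_rim, either way round below 0.1 rad and z of spigot_seat in the frame of chuck_rim between 0.003 and 0.011 m and x of spigot_seat in the frame of chuck_rim between -0.004 and 0.004 m and y of spigot_seat in the frame of chuck_rim between -0.004 and 0.004 m and linear speed of drum_green below 0.02 m/s); the robot touches nothing.
It fails at once if the orange drum is moved 30 mm or more (distance of drum_orange from where it was at the start of the episode above 0.03 m).
It fails at once if the beetroot, avocado half, carrot or spice jar is moved 30 mm or more (distance of any of beetroot, avocado, carrot, spice from where it was at the start of the episode above 0.03 m).
It fails at once if the spigot is crushed: the jaws together press on it with more than 180 N (contact force between chuck and spigot above 180 N).
It also fails if it takes over 72 s, if anything falls off the work surface, if the arm or the gripper's body presses on something with over 40 N, if the wrist force passes 120 N, or if a joint passes its speed limit or range.

## Working session

There is one attempt and no reset: what is moved stays moved. The work goes in short steps, Python scripts to look and compute and a tool call to move; the robot and the scene stay as the last step left them, time stands still between calls to the robot, and variables do not carry over. Pictures are saved under pics/ and viewed, at most 10 in all, crops included, and the job is handed in when it is done.

Besides the shell and the picture viewer there is one more tool, called as name(argument=value, ...), one argument or row to a line, values as JSON. carry_out: Moves the arm, as the interface text tells. Its arguments: {"type":"object","properties":{"moves":{"type":"string"}},"required":["moves"]}

```bash
ls; mkdir -p pics; cat > h.py <<'E'
import numpy as np, cv2
from scipy.spatial.transform import Rotation as R
from bench import ctrl, viewer
def cap(n):
    c=viewer.capture(n); c={k:(np.array(v)) for k,v in c.items()}
    return c
def cloud(c):
    z=c['z_map']; K=c['intrinsics']; v,u=np.mgrid[:z.shape[0],:z.shape[1]]
    p=np.stack([(u-K[0,2])/K[0,0]*z,(v-K[1,2])/K[1,1]*z,z],-1)
    rot=c['rotation']; rot=rot if rot.shape==(3,3) else R.from_quat(rot).as_matrix()
    P=p@rot.T+c['position']; P[z==0]=np.nan
    return P
E
python3 - <<'E'
from h import *
print(ctrl.get_state())
for n in("scene","top"):
    c=cap(n); np.savez(f'{n}0.npz',**c); cv2.imwrite(f'pics/{n}0.png',c['color'][...,::-1]); print(n,c['position'],c['rotation'],c['intrinsics'])
E
```

```text
pics
{'time': 0.0, 'q': array([ 1.06797041e+00,  3.42733521e-01,  1.52504387e+00, -2.79260240e-05,
        1.27540875e+00, -1.46013212e-01]), 'joint_vel': array([-0.00088963,  0.0006811 ,  0.0003628 , -0.00106755, -0.00014581,
        0.00120102]), 'tau': array([ 8.20058231e-04, -4.31232941e+01, -2.44225770e+01,  7.20080500e-02,
        5.57054719e-02, -9.75251965e-05]), 'ee_pos': array([183.17787848, 491.58566627, 244.8299751 ]), 'tool_rot': array([ 1.77457381e-01,  9.84128164e-01, -7.59437974e-04, -2.41310152e-04]), 'ft_force': array([-0.41753473, -0.17583215, -0.47822588]), 'torque': array([ 0.00219255, -0.01996715, -0.03207016]), 'finger_force': 0.0, 'gripper_width': 91.5930840508844}
scene [1343.59772875  350.08910833 1169.93480318] [ 0.51097245  0.79004766 -0.28192985 -0.18774292] [[489.36712141   0.         326.15956748]
 [  0.         489.36712141 196.47159706]
 [  0.           0.           1.        ]]
top [ 349.84979667  -24.06207815 1006.24216719] [ 0.7513422  -0.64968349  0.07563126 -0.08761373] [[378.06229474   0.         325.97658469]
 [  0.         378.06229474 204.69547002]
 [  0.           0.           1.        ]]
```

View pics/scene0.png

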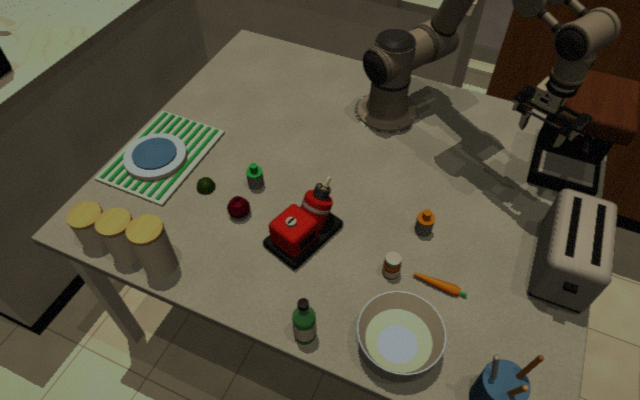

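View pics/top0.png

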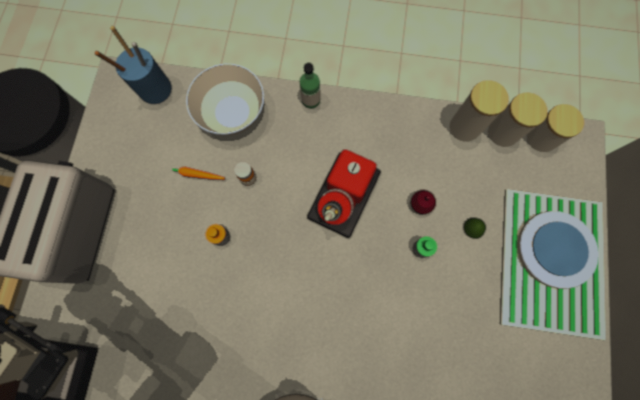

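The scene view shows the drive at (305,225) with its chuck at (324,188), the green drum at (255,176) and the orange drum at (425,222). In the top view the chuck is at (330,213), the green drum at (426,247) and the orange drum at (216,234).

```bash
python3 - <<'E'
from h import *
ld=lambda n:dict(np.load(n+'0.npz'))
s,t=ld('scene'),ld('top')
a=cv2.resize(s['color'][165:270,255:355],None,fx=5.5,fy=5.5,interpolation=cv2.INTER_CUBIC)
b=cv2.resize(t['color'][145:250,295:390],None,fx=5.5,fy=5.5,interpolation=cv2.INTER_CUBIC)
h=min(a.shape[0],b.shape[0]);im=np.hstack([a[:h],b[:h]]);im=cv2.resize(im,(798,int(im.shape[0]*798/im.shape[1])))
print(im.shape,a.shape,b.shape)
cv2.imwrite('pics/crop.png',im[...,::-1])
for n,c in(('s',s),('t',t)):
    P=cloud(c); col=c['color'].astype(int); hsv=cv2.cvtColor(c['color'],cv2.COLOR_RGB2HSV)
    A=P[...,0],P[...,1],P[...,2]
    for name,lo,hi in(('green',50,75),('orange',8,18)):
        m=(hsv[...,0]>=lo)&(hsv[...,0]<=hi)&(hsv[...,1]>180)&(hsv[...,2]>80)&(P[...,2]>50)&(P[...,2]<100)
        q=P[m]
        print(n,name,m.sum(), q.min(0),q.max(0),np.median(q,0))
    # knob top
    # counter level near drive
    print('counter', np.nanmedian(P[(abs(A[0]-450)<150)&(abs(A[1])<150)&(abs(A[2])<15)][:,2]))
    # drive points, base top
    m=(hsv[...,2]<60)&(A[2]>8)&(A[2]<45)&(A[0]>300)&(A[0]<620)&(abs(A[1]+20)<130)
    q=P[m]; print('base',len(q),np.round(np.percentile(q[:,2],[5,50,95])))
    r=cv2.minAreaRect(q[:,:2].astype(np.float32)); print(r)
    m=((hsv[...,0]<8)|(hsv[...,0]>172))&(hsv[...,1]>150)&(A[2]>104)&(A[2]<114)&(abs(A[1]+20)<130)
    q=P[m]; print('boxtop',len(q),cv2.minAreaRect(q[:,:2].astype(np.float32)) if len(q) else 0)
E
```

```text
(430, 798, 3) (578, 550, 3) (578, 522, 3)
s green 22 [ 488.73585035 -279.81591602   58.95220564] [ 526.24467431 -236.15210896   91.84887685] [ 507.85996589 -257.78058606   65.42753777]
s orange 163 [440.87625261 251.95029665  54.15670385] [485.00981544 298.21863447  95.02743157] [463.90539842 275.35738509  64.17850276]
counter 1.4503657462857973
base 375 [14. 29. 33.]
((573.1365966796875, 32.38784408569336), (49.06418991088867, 93.5914306640625), 89.18074035644531)
boxtop 982 ((619.1620483398438, -33.274131774902344), (98.68585205078125, 181.1562957763672), 75.5586166381836)Traceback (most recent call last):
  File "<stdin>", line 15, in <module>
    return umr_minimum(a, axis, None, out, keepdims, initial, where)
ValueError: zero-size array to reduction operation minimum which has no identity
```

View pics/crop.png

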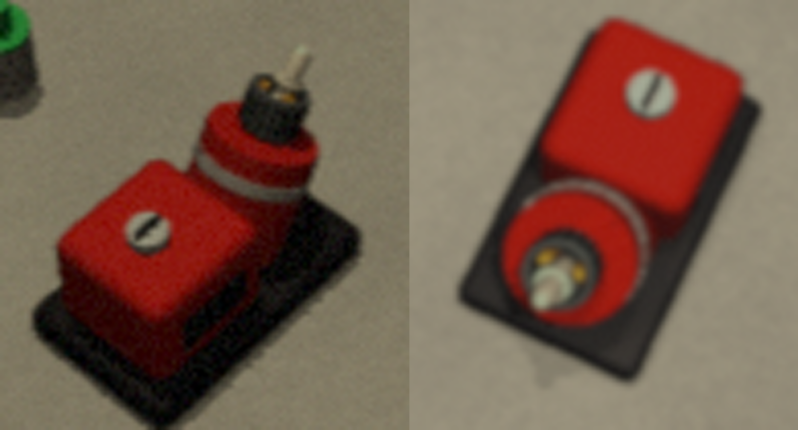

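The crop shows the chuck's dark sleeve around (275,105) in the left half and (560,270) in the right half. Brass jaws are inside it and the white spigot leans out of it. I'll fit the axis from the depth clouds.

```bash
python3 - <<'E'
from h import *
ld=lambda n:dict(np.load(n+'0.npz'))
s,t=ld('scene'),ld('top')
for n,c,px in(('s',s,[(302,221),(322,193),(324,188),(317,207),(285,229),(255,168),(252,200),(426,214),(238,205),(205,184),(392,257),(440,285)]),('t',t,[(353,168),(330,213),(338,222),(345,158),(426,245),(427,270),(216,233),(424,200),(474,227),(244,170),(200,174)])):
    P=cloud(c); hsv=cv2.cvtColor(c['color'],cv2.COLOR_RGB2HSV)
    for u,v in px: print(n,u,v,np.round(P[v,u],1),hsv[v,u],c['color'][v,u])
    red=((hsv[...,0]<8)|(hsv[...,0]>172))&(hsv[...,1]>150)&(hsv[...,2]>60)
    box=(abs(P[...,0]-530)<130)&(abs(P[...,1]+30)<110)&red
    print('red z hist',np.histogram(P[box][:,2],bins=np.arange(0,200,10))[0])
E
```

```text
s 302 221 [645.7 -22.5 111.7] [  2 222 145] [145  28  19]
s 322 193 [559.8  -2.4 145.8] [18 41 31] [31 29 26]
s 324 188 [546.5  -2.4 152.6] [ 18 144 115] [115  90  50]
s 317 207 [592.4  -2.5 121.6] [  1 225  84] [84 13 10]
s 285 229 [690.2 -50.9 114.9] [  1 234 144] [144  18  12]
s 255 168 [ 506.2 -248.7   83.6] [ 60 178  53] [16 53 16]
s 252 200 [ 563.9 -236.5    1.2] [ 23  61 126] [126 119  96]
s 426 214 [466.1 273.8  89.2] [ 17 220 138] [138  87  19]
s 238 205 [ 636.3 -234.6   60.1] [177 220  72] [72 10 17]
s 205 184 [ 587.2 -385.3   29.8] [ 39 179  47] [37 47 14]
s 392 257 [630.6 232.3  75.9] [ 24  50 144] [144 138 116]
s 440 285 [626.9 371.5  23.6] [ 14 242 141] [141  68   7]
red z hist [  3   0   0   0   0   0   0   2   9  42 333 272 150  63   0   0   0   0
   0]
t 353 168 [658.7 -46.2 119.8] [27 30 93] [93 92 82]
t 330 213 [531.3  -6.8 152.2] [ 23  59 147] [147 139 113]
t 338 222 [522.5 -28.2 102.7] [  2 224 140] [140  26  17]
t 345 158 [686.4 -23.2 107.3] [  3 226 166] [166  32  19]
t 426 245 [ 500.4 -248.8   85.1] [ 64 154 154] [ 61 154  73]
t 427 270 [ 448.5 -276.5    4.7] [ 21  47 146] [146 138 119]
t 216 233 [455.7 265.9  82.1] [ 19 225 126] [126  86  15]
t 424 200 [ 618.8 -239.1   63.8] [175 205  71] [71 14 23]
t 474 227 [ 575.3 -383.6   27. ] [ 43 164  59] [43 59 21]
t 244 170 [628.  230.9  75.5] [ 30  30 164] [164 164 145]
t 200 174 [615.4 362.1  22.1] [ 19 238 165] [165 110  11]
red z hist [  0   0  32   2   1   5   9  19  31 111 830 214 202  81   6   0   0   0
   0]
```

```bash
cat > fit.py <<'E'
from h import *
from scipy.optimize import least_squares
def axis(yaw): return np.array([-.5*np.cos(yaw),-.5*np.sin(yaw),np.sqrt(.75)])
def cc(r,d,rad,lo,hi):
    a=r-rad; b=np.maximum(lo-d,d-hi)
    return np.minimum(np.maximum(a,b),0)+np.hypot(np.maximum(a,0),np.maximum(b,0))
def rd(p,q):
    n=axis(p[0]); w=q-p[1:4]; d=w@n; return np.linalg.norm(w-np.outer(d,n),axis=1),d
def res(p,q):
    r,d=rd(p,q); return np.minimum(cc(r,d,21.5,-34,0),cc(r,d,41,-90,-34))
def fitcam(c):
    P=cloud(c).reshape(-1,3); hsv=cv2.cvtColor(c['color'],cv2.COLOR_RGB2HSV).reshape(-1,3)
    red=((hsv[:,0]<8)|(hsv[:,0]>172))&(hsv[:,1]>150)
    dark=hsv[:,2]<75
    m=(red|dark)&(np.linalg.norm(P-[545,-8,135],axis=1)<90)&(P[:,2]>70)&((P[:,2]>114)|((P[:,0]<540)))
    Q=P[m]; p=np.array([-.36,540,-6,152.])
    for k in range(5):
        r,d=rd(p,Q); sel=(r<46)&(d>-70)&(d<5)&~((r<15)&(d>-30))&(abs(res(p,Q))<(12 if k<2 else 6))
        o=least_squares(res,p,args=(Q[sel],),loss='soft_l1',f_scale=1.5); p=o.x
    e=res(p,Q[sel]); return p,sel.sum(),np.median(abs(e)),np.sqrt(np.diag(np.linalg.inv(o.jac.T@o.jac)))
def knob(c,xy):
    # drum: top-knob etc., cylinders r25.5 z0-62 (cap), knob r12 62-88
    P=cloud(c).reshape(-1,3); Q=P[(np.hypot(*(P[:,:2]-xy).T)<45)&(P[:,2]>12)&(P[:,2]<95)]
    def f(p):
        r=np.hypot(Q[:,0]-p[0],Q[:,1]-p[1]); z=Q[:,2]-p[2]
        return np.minimum(np.minimum(cc(r,z,24.5,0,56),cc(r,z,25.5,56,62)),cc(r,z,12,62,88))
    o=least_squares(f,[*xy,0],loss='soft_l1',f_scale=1.5); return o.x,len(Q),np.median(abs(o.fun))
E
python3 - <<'E'
from fit import *
for n in('scene','top'):
    c=dict(np.load(n+'0.npz'))
    print(n,*[np.round(x,3) for x in fitcam(c)])
    print(' green',knob(c,[503,-255])); print(' orange',knob(c,[460,270]))
    P=cloud(c); hsv=cv2.cvtColor(c['color'],cv2.COLOR_RGB2HSV)
    red=((hsv[...,0]<8)|(hsv[...,0]>172))&(hsv[...,1]>150)&(abs(P[...,2]-110)<6)&(abs(P[...,1]+30)<110)&(P[...,0]>600)
    print(' box',cv2.minAreaRect(P[red][:,:2].astype(np.float32)))
    q=P[(hsv[...,1]<110)&(P[...,2]>158)&(P[...,2]<220)&(abs(P[...,0]-535)<40)&(abs(P[...,1]+3)<40)]
    print(' spig',len(q),np.round(q[np.argsort(q[:,2])][::max(1,len(q)//8)],0).tolist())
E
```

```text
scene [-2.96000e-01  5.35755e+02 -7.97400e+00  1.45767e+02] 471 1.1 [0.008 0.107 0.171 0.103]
 green (array([ 502.38929466, -256.4935991 ,    2.62925119]), 352, np.float64(1.0568347980385973))
 orange (array([457.13547662, 275.95507317,   2.44355672]), 387, np.float64(1.0321713459259172))
 box ((652.836181640625, -41.94611358642578), (98.68585205078125, 111.610595703125), 75.5586166381836)
 spig 35 [[556.0, -10.0, 158.0], [528.0, -8.0, 160.0], [527.0, -2.0, 161.0], [523.0, -7.0, 164.0], [531.0, 3.0, 164.0], [525.0, 3.0, 166.0], [518.0, -6.0, 168.0], [525.0, -0.0, 168.0], [514.0, 1.0, 171.0]]
top [-2.90000e-01  5.35915e+02 -6.88400e+00  1.43755e+02] 596 0.884 [0.006 0.132 0.167 0.085]
 green (array([ 5.03174817e+02, -2.55507593e+02,  3.52536695e-02]), 407, np.float64(0.6773630762428198))
 orange (array([457.37383121, 277.08128779,  -0.66548375]), 406, np.float64(0.7287390321337686))
 box ((652.1141967773438, -43.3453254699707), (93.8086166381836, 99.81373596191406), 72.95352935791016)
 spig 38 [[516.0, -7.0, 159.0], [525.0, -8.0, 160.0], [524.0, -5.0, 161.0], [518.0, 5.0, 164.0], [521.0, -6.0, 165.0], [519.0, -6.0, 166.0], [523.0, -3.0, 167.0], [515.0, 0.0, 168.0], [513.0, -0.0, 169.0], [520.0, -1.0, 170.0]]
```

```bash
cat > plan.py <<'E'
from fit import *
rim=np.array([535.8,-7.4,143.7]); yaw=-.287; n=axis(yaw)
def tool(y0,zd=None):  # z along zd, y nearest y0
    z=-n if zd is None else np.array(zd,float); y=np.array(y0,float); y-=z*(y@z); y/=np.linalg.norm(y)
    return R.from_matrix(np.stack([np.cross(y,z),y,z],1))
def goto(p,T,rows):
    s=ctrl.get_state(); C=R.from_quat(s['tool_rot']); w=(C.inv()*T).as_rotvec()
    d=np.array(p)-s['ee_pos']
    print('t',round(s['time'],2),'q',np.round(s['q'],2),'dist',np.round(d,1),'rot deg',np.round(np.degrees(w),2))
    # constant turn per row, straight world line with shift in axes before each row's turn
    for k in range(rows):
        Ck=C*R.from_rotvec(w*k/rows); print(np.round(Ck.inv().apply(d/rows)/40,3),np.round(np.degrees(w)/rows/5,3))
E
python3 - <<'E'
from plan import *
T=tool([np.sin(-yaw),np.cos(yaw),0]); goto(rim+80*n,T,20)
E
```

```text
t 0.1 q [ 1.07  0.34  1.52  0.    1.28 -0.15] dist [ 314.2 -487.7  -31.9] rot deg [ -1.12 -30.    -3.89]
[-0.581 -0.434  0.04 ] [-0.011 -0.3   -0.039]
[-0.578 -0.436  0.055] [-0.011 -0.3   -0.039]
[-0.575 -0.438  0.07 ] [-0.011 -0.3   -0.039]
[-0.572 -0.44   0.084] [-0.011 -0.3   -0.039]
[-0.568 -0.442  0.099] [-0.011 -0.3   -0.039]
[-0.563 -0.444  0.113] [-0.011 -0.3   -0.039]
[-0.559 -0.446  0.128] [-0.011 -0.3   -0.039]
[-0.554 -0.448  0.142] [-0.011 -0.3   -0.039]
[-0.548 -0.45   0.156] [-0.011 -0.3   -0.039]
[-0.543 -0.452  0.169] [-0.011 -0.3   -0.039]
[-0.536 -0.454  0.183] [-0.011 -0.3   -0.039]
[-0.53  -0.456  0.197] [-0.011 -0.3   -0.039]
[-0.523 -0.458  0.21 ] [-0.011 -0.3   -0.039]
[-0.516 -0.46   0.223] [-0.011 -0.3   -0.039]
[-0.508 -0.462  0.236] [-0.011 -0.3   -0.039]
[-0.5   -0.464  0.249] [-0.011 -0.3   -0.039]
[-0.492 -0.466  0.261] [-0.011 -0.3   -0.039]
[-0.483 -0.468  0.274] [-0.011 -0.3   -0.039]
[-0.475 -0.47   0.286] [-0.011 -0.3   -0.039]
[-0.465 -0.472  0.298] [-0.011 -0.3   -0.039]
```

carry_out(
  moves="-0.58 -0.43 0.04 0 -0.3 -0.04 1; -0.58 -0.44 0.05 0 -0.3 -0.04 1; -0.58 -0.44 0.07 0 -0.3 -0.04 1; -0.57 -0.44 0.08 0 -0.3 -0.04 1; -0.57 -0.44 0.1 0 -0.3 -0.04 1",
)

```text
time: 0.52
ee_pos: [262.5, 368.6, 237.6]
tool_rot: [0.168, 0.984, -0.012, 0.065]
ft_force: [-0.0, 0.8, -0.2]
gripper_width: 91.8
finger_force: 0.0
```

carry_out(
  moves="-0.56 -0.44 0.11 0 -0.3 -0.04 1; -0.56 -0.45 0.13 0 -0.3 -0.04 1; -0.55 -0.45 0.14 0 -0.3 -0.04 1; -0.55 -0.45 0.16 0 -0.3 -0.04 1; -0.54 -0.45 0.17 0 -0.3 -0.04 1",
)

```text
time: 0.93
ee_pos: [340.8, 246.8, 230.1]
tool_rot: [0.159, 0.979, -0.023, 0.129]
ft_force: [0.6, 0.3, 0.1]
gripper_width: 91.4
finger_force: 0.0
```

carry_out(
  moves="-0.54 -0.45 0.18 -0.02 -0.3 -0.04 1; -0.53 -0.46 0.2 -0.02 -0.3 -0.04 1; -0.52 -0.46 0.21 -0.02 -0.3 -0.04 1; -0.52 -0.46 0.22 -0.02 -0.3 -0.04 1; -0.51 -0.46 0.24 -0.02 -0.3 -0.04 1",
)

```text
time: 1.35
ee_pos: [419.7, 124.8, 222.9]
tool_rot: [0.148, 0.97, -0.031, 0.193]
ft_force: [0.8, 0.0, 0.2]
gripper_width: 91.7
finger_force: 0.0
```

carry_out(
  moves="-0.5 -0.46 0.25 -0.02 -0.3 -0.04 1; -0.49 -0.47 0.26 -0.02 -0.3 -0.04 1; -0.48 -0.47 0.27 -0.02 -0.3 -0.04 1; -0.48 -0.47 0.29 -0.02 -0.3 -0.04 1; -0.46 -0.47 0.3 -0.02 -0.3 -0.04 1",
)

```text
time: 1.77
ee_pos: [498.4, 2.9, 215.1]
tool_rot: [0.136, 0.956, -0.038, 0.257]
ft_force: [0.6, 1.2, 0.1]
gripper_width: 92.2
finger_force: 0.0
```

carry_out(
  moves="0 0 0 0 0 0 1; 0 0 0 0 0 0 1; 0 0 0 0 0 0 1",
)

```text
time: 2.02
ee_pos: [497.5, 4.5, 214.8]
tool_rot: [0.137, 0.956, -0.037, 0.255]
ft_force: [0.6, -0.2, -0.4]
gripper_width: 91.8
finger_force: 0.0
```

```bash
python3 - <<'E'
from plan import *
T=tool([np.sin(-yaw),np.cos(yaw),0]); goto(rim-1*n,T,4)
s=ctrl.get_state();print(s['ee_pos'],s['ft_force'],s['torque'])
for k in('scene','top'):
    c=cap(k); np.savez(k+'1.npz',**c)
    if k=='scene': cv2.imwrite('pics/s1.png',cv2.resize(c['color'][120:270,230:430],(800,600),interpolation=cv2.INTER_CUBIC)[...,::-1])
    print(k,*[np.round(x,3) for x in fitcam(c)])
E
```

```text
t 2.02 q [-0.08  0.12  2.05 -0.22  0.47 -1.2 ] dist [ 38.8 -12.  -72. ] rot deg [-0.   -0.09  0.19]
[ 0.004 -0.003  0.517] [-0.    -0.004  0.009]
[ 0.004 -0.003  0.517] [-0.    -0.004  0.009]
[ 0.005 -0.003  0.517] [-0.    -0.004  0.009]
[ 0.005 -0.003  0.517] [-0.    -0.004  0.009]
[497.4526635    4.4510734  214.84007269] [ 0.64862738 -0.16855905 -0.41412968] [ 0.14172843  0.33587336 -0.01377281]
scene [-3.19000e-01  5.35818e+02 -7.32000e+00  1.45701e+02] 479 0.997 [0.008 0.103 0.169 0.102]
top [-3.05000e-01  5.36064e+02 -6.63900e+00  1.43978e+02] 551 0.89 [0.006 0.134 0.168 0.087]
```

View pics/s1.png

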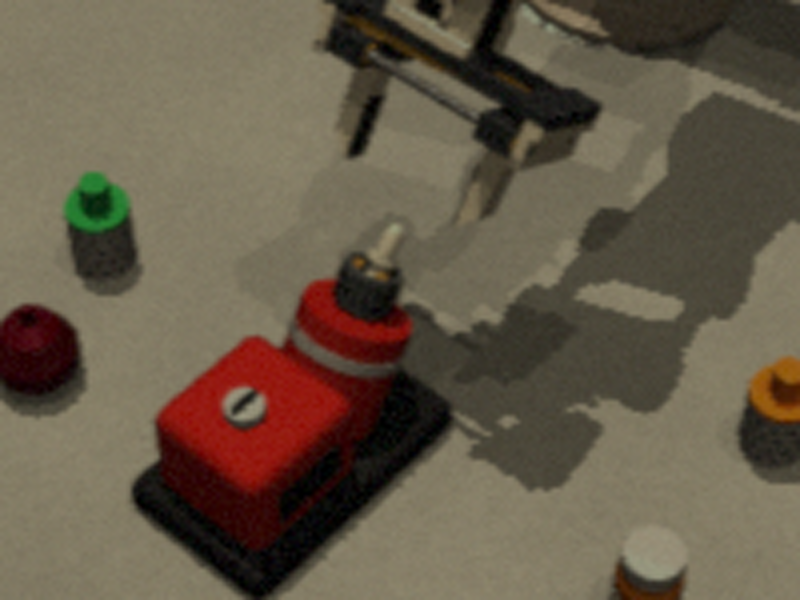

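The gripper sits above the chuck, clear of the spigot, whose tip is at (395,230). The sleeve is at (370,285). I'll go down and grip.

carry_out(
  moves="0 0 0.52 0 0 0 1; 0 0 0.52 0 0 0 1; 0 0 0.52 0 0 0 1; 0 0 0.5 0 0 0 1; 0 0 0 0 0 0 1",
)

```text
time: 2.53
ee_pos: [536.5, -6.5, 141.2]
tool_rot: [0.136, 0.957, -0.038, 0.252]
ft_force: [-0.6, -0.6, -0.1]
gripper_width: 92.2
finger_force: 0.0
```

```bash
cat >> plan.py <<'E'
def chk():
    s=ctrl.get_state(); C=R.from_quat(s['tool_rot']); w=s['ee_pos']-rim
    print('t',round(s['time'],2),'q',np.round(s['q'],2),'tcp rel rim in tool axes',np.round(C.inv().apply(w),1),'tau_n',round(float(s['torque']@n),3),'F',np.round(s['ft_force'],1),'M',np.round(s['torque'],2),'w',round(s['gripper_width'],1),s['finger_force'],'ang',np.round(np.degrees((tool([np.sin(-yaw),np.cos(yaw),0]).inv()*C).as_rotvec()),1))
E
python3 -c "
from plan import *
chk()"
```

```text
t 2.53 q [-0.1   0.31  2.05 -0.33  0.28 -1.1 ] tcp rel rim in tool axes [0.9 1.  2.4] tau_n -0.016 F [-0.6 -0.6 -0.1] M [ 0.09  0.37 -0.03] w 92.2 0.0 ang [ 0.1  0.5 -0.3]
```

carry_out(
  moves="0 0 0 0 0 0 -1; 0 0 0 0 0 0 -1; 0 0 0 0 0 0 -1; 0 0 0 0 0 0 -1; 0 0 0 0 0 0 -1",
)

```text
time: 2.95
ee_pos: [537.9, -7.0, 145.4]
tool_rot: [0.136, 0.956, -0.037, 0.257]
ft_force: [-0.1, -0.3, -0.5]
gripper_width: 62.9
finger_force: 0.0
```

carry_out(
  moves="0 0 0 0 0 0 -1; 0 0 0 0 0 0 -1; 0 0 0 0 0 0 -1; 0 0 0 0 0 0 -1; 0 0 0 0 0 0 -1",
)

```text
time: 3.37
ee_pos: [537.4, -8.1, 144.6]
tool_rot: [0.137, 0.956, -0.038, 0.255]
ft_force: [-3.7, -5.6, 4.3]
gripper_width: 42.4
finger_force: 30.0
```

```bash
python3 -c "
from plan import *
chk()"
```

```text
t 3.37 q [-0.11  0.31  2.05 -0.33  0.28 -1.1 ] tcp rel rim in tool axes [-2.  -0.2  0.1] tau_n 0.056 F [-3.7 -5.6  4.3] M [-0.95  0.46 -0.53] w 42.4 29.997874796390533 ang [ 0.1  0.1 -0.2]
```

carry_out(
  moves="0 0 0 0 0 0 0.5; 0 0 0 0 0 0 0.5; 0 0 0 0 0 0 0.5; 0 0 -0.1 0 0 0 0.5; 0 0 -0.1 0 0 0 0.5",
)

```text
time: 3.78
ee_pos: [533.6, -5.9, 151.3]
tool_rot: [0.136, 0.956, -0.037, 0.255]
ft_force: [0.3, 0.2, 0.1]
gripper_width: 67.6
finger_force: 0.0
```

```bash
python3 -c "
from plan import *
chk(); print(ctrl.get_state()['q'])"
```

```text
t 3.78 q [-0.1   0.29  2.05 -0.31  0.3  -1.12] tcp rel rim in tool axes [-1.6  0.8 -7.8] tau_n 0.028 F [0.3 0.2 0.1] M [0.07 0.3  0.02] w 67.6 0.0 ang [ 0.   0.1 -0.2]
[-0.10316757  0.28895343  2.05091953 -0.31281697  0.3007542  -1.11546566]
```

carry_out(
  moves="0.04 -0.02 0.02 0 0 0 0.2; 0 0 0 0 0 0 0; 0 0 0 0 0 0 -1; 0 0 0 0 0 0 -1; 0 0 0 0 0 0 -1",
)

```text
time: 4.2
ee_pos: [532.6, -6.8, 149.8]
tool_rot: [0.136, 0.956, -0.038, 0.255]
ft_force: [-1.2, -2.2, 1.6]
gripper_width: 41.5
finger_force: 30.0
```

carry_out(
  moves="0 0 0 0 0 0 -1; 0 0 0 0 0 0 -1; 0 0 0 0 0 0 -1; 0 0 0 0 0 0 -1; 0 0 0 0 0 0 -1",
)

```text
time: 4.62
ee_pos: [532.6, -6.7, 149.8]
tool_rot: [0.136, 0.956, -0.038, 0.256]
ft_force: [-1.2, -3.4, 0.5]
gripper_width: 41.7
finger_force: 30.0
```

```bash
python3 -c "
from plan import *
chk(); print(ctrl.get_state()['q'])"
```

```text
t 4.62 q [-0.11  0.29  2.06 -0.32  0.29 -1.11] tcp rel rim in tool axes [-0.2 -0.3 -6.9] tau_n 0.015 F [-1.2 -3.4  0.5] M [-0.44  0.44 -0.3 ] w 41.7 29.997564554214478 ang [ 0.   0.1 -0.2]
[-0.10535214  0.29014959  2.05557458 -0.31718094  0.29448126 -1.11242192]
```

carry_out(
  moves="0 0 0 0 0 1 -1; 0 0 0 0 0 1 -1; 0 0 0 0 0 1 -1; 0 0 0 0 0 1 -1; 0 0 0 0 0 1 -1",
)

```text
time: 5.03
ee_pos: [532.8, -6.5, 149.8]
tool_rot: [0.342, 0.904, 0.019, 0.258]
ft_force: [-0.1, -0.8, 0.3]
gripper_width: 41.6
finger_force: 30.0
```

```bash
python3 -c "
from plan import *
chk(); print(ctrl.get_state()['q'])"
```

```text
t 5.03 q [-0.1   0.29  2.06 -0.32  0.29 -0.67] tcp rel rim in tool axes [-0.3  0.2 -6.9] tau_n 0.146 F [-0.1 -0.8  0.3] M [-0.2   0.29  0.01] w 41.6 29.987613558769226 ang [ 0.  0. 25.]
[-0.10491926  0.29023962  2.0555236  -0.31701629  0.29397978 -0.67197161]
```

carry_out(
  moves="0 0 0 0 0 1 -1; 0 0 0 0 0 1 -1; 0 0 0 0 0 1 -1; 0 0 0 0 0 1 -1; 0 0 0 0 0 1 -1",
)

```text
time: 5.45
ee_pos: [533.0, -6.2, 149.9]
tool_rot: [0.529, 0.808, 0.075, 0.248]
ft_force: [0.3, -0.7, -0.2]
gripper_width: 42.2
finger_force: 30.0
```

carry_out(
  moves="0 0 0 0 0 1 -1; 0 0 0 0 0 1 -1; 0 0 0 0 0 1 -1; 0 0 0 0 0 0 -1; 0 0 0 0 0 0 -1",
)

```text
time: 5.87
ee_pos: [533.2, -6.2, 150.0]
tool_rot: [0.628, 0.734, 0.106, 0.236]
ft_force: [2.5, 0.8, -1.2]
gripper_width: 42.1
finger_force: 30.0
```

```bash
python3 -c "
from plan import *
chk(); chk(); print(ctrl.get_state()['q'])"
```

```text
t 5.87 q [-0.1   0.29  2.06 -0.32  0.29  0.02] tcp rel rim in tool axes [ 0.   0.8 -6.9] tau_n -0.018 F [ 2.5  0.8 -1.2] M [ 0.22 -0.13  0.12] w 42.1 29.978473484516144 ang [-0.   0.  64.6]
t 5.87 q [-0.1   0.29  2.06 -0.32  0.29  0.02] tcp rel rim in tool axes [ 0.   0.8 -6.9] tau_n -0.018 F [ 2.5  0.8 -1.2] M [ 0.22 -0.13  0.12] w 42.1 29.978473484516144 ang [-0.   0.  64.6]
[-0.10460173  0.29032943  2.05507476 -0.31649951  0.29322475  0.01956878]
```

carry_out(
  moves="0 0 0 0 0 1 -1; 0 0 0 0 0 1 -1; 0 0 0 0 0 1 -1",
)

```text
time: 6.12
ee_pos: [533.4, -6.2, 150.2]
tool_rot: [0.719, 0.645, 0.137, 0.22]
ft_force: [2.8, 0.9, -1.7]
gripper_width: 42.0
finger_force: 30.0
```

```bash
python3 -c "
from plan import *
chk()"
```

```text
t 6.12 q [-0.1   0.29  2.05 -0.32  0.29  0.28] tcp rel rim in tool axes [ 0.3  1.  -6.9] tau_n 0.137 F [ 2.8  0.9 -1.7] M [ 0.07 -0.34  0.25] w 42.0 29.973185062408447 ang [-0.1 -0.  79.8]
```

carry_out(
  moves="0 0 0 0 0 1 -1; 0 0 0 0 0 1 -1; 0 0 0 0 0 1 -1",
)

```text
time: 6.37
ee_pos: [533.6, -6.3, 150.3]
tool_rot: [0.797, 0.545, 0.164, 0.201]
ft_force: [3.4, 0.9, -2.5]
gripper_width: 42.6
finger_force: 30.0
```

```bash
python3 -c "
from plan import *
chk()"
```

```text
t 6.37 q [-0.1   0.29  2.05 -0.32  0.29  0.55] tcp rel rim in tool axes [ 0.5  1.2 -6.9] tau_n 0.22 F [ 3.4  0.9 -2.5] M [-0.21 -0.38  0.2 ] w 42.6 29.97655749320984 ang [-0.1 -0.  94.8]
```

carry_out(
  moves="0 0 0 0 0 0.5 -1",
)

```text
time: 6.45
ee_pos: [533.6, -6.4, 150.3]
tool_rot: [0.809, 0.528, 0.169, 0.197]
ft_force: [3.1, 0.3, -2.6]
gripper_width: 42.3
finger_force: 30.0
```

```bash
python3 -c "
from plan import *
chk()"
```

```text
t 6.45 q [-0.1   0.29  2.05 -0.32  0.29  0.59] tcp rel rim in tool axes [ 0.6  1.2 -6.9] tau_n 0.21 F [ 3.1  0.3 -2.6] M [-0.21 -0.41  0.19] w 42.3 29.98150885105133 ang [-0.1 -0.  97.3]
```

carry_out(
  moves="0 0 0 0 0 0.5 -1",
)

```text
time: 6.53
ee_pos: [533.7, -6.3, 150.3]
tool_rot: [0.82, 0.511, 0.173, 0.194]
ft_force: [3.1, 0.2, -1.3]
gripper_width: 42.1
finger_force: 30.0
```

```bash
python3 -c "
from plan import *
chk()"
```

```text
t 6.53 q [-0.1   0.29  2.05 -0.32  0.29  0.63] tcp rel rim in tool axes [ 0.6  1.2 -6.9] tau_n 0.14 F [ 3.1  0.2 -1.3] M [-0.17 -0.4   0.13] w 42.1 29.981922805309296 ang [-0.1 -0.  99.7]
```

carry_out(
  moves="0 0 0 0 0 0.5 -1",
)

```text
time: 6.62
ee_pos: [533.7, -6.4, 150.4]
tool_rot: [0.831, 0.493, 0.177, 0.19]
ft_force: [3.3, -1.5, -2.4]
gripper_width: 42.2
finger_force: 30.0
```

```bash
python3 -c "
from plan import *
chk()"
```

```text
t 6.62 q [-0.1   0.29  2.05 -0.32  0.29  0.68] tcp rel rim in tool axes [ 0.7  1.2 -6.9] tau_n 0.231 F [ 3.3 -1.5 -2.4] M [-0.26 -0.42  0.19] w 42.2 29.983111917972565 ang [-1.000e-01 -0.000e+00  1.022e+02]
```

```bash
cat >> plan.py <<'E'
def avg(k=8):
    a=[]
    for _ in range(k):
        s=ctrl.get_state(); a.append((s['torque']@n,s['tau'][5])); viewer.capture('top')
    a=np.array(a); print('avg tau_n %.3f +- %.3f   tau6 %.3f +- %.3f'%(a[:,0].mean(),a[:,0].std()/k**.5,a[:,1].mean(),a[:,1].std()/k**.5)); chk()
E
python3 -c "
from plan import *
avg()"
```

```text
avg tau_n 0.064 +- 0.024   tau6 0.025 +- 0.094
t 7.02 q [-0.1   0.29  2.05 -0.32  0.29  0.67] tcp rel rim in tool axes [ 0.7  1.2 -7. ] tau_n 0.045 F [ 5.9  0.5 -3.4] M [-0.03 -0.7   0.15] w 41.8 29.984854459762573 ang [-1.000e-01 -0.000e+00  1.021e+02]
```

carry_out(
  moves="0 0 0 0 0 0.5 -1; 0 0 0 0 0 0.5 -1",
)

```text
time: 7.18
ee_pos: [533.7, -6.4, 150.4]
tool_rot: [0.851, 0.456, 0.185, 0.182]
ft_force: [5.9, 0.8, -3.0]
gripper_width: 41.8
finger_force: 30.0
```

```bash
python3 -c "
from plan import *
avg()"
```

```text
avg tau_n 0.058 +- 0.018   tau6 0.012 +- 0.096
t 7.58 q [-0.1   0.29  2.05 -0.32  0.29  0.76] tcp rel rim in tool axes [ 0.7  1.2 -6.9] tau_n -0.037 F [ 6.   1.7 -1.6] M [-0.09 -0.77  0.03] w 41.9 29.988187551498413 ang [-1.000e-01 -0.000e+00  1.071e+02]
```

carry_out(
  moves="0 0 0 0 0 1 -1; 0 0 0 0 0 1 -1",
)

```text
time: 7.75
ee_pos: [533.8, -6.5, 150.5]
tool_rot: [0.888, 0.379, 0.2, 0.165]
ft_force: [5.7, -1.0, -3.3]
gripper_width: 42.3
finger_force: 30.0
```

```bash
python3 -c "
from plan import *
avg(6)"
```

```text
avg tau_n 0.100 +- 0.034   tau6 0.002 +- 0.281
t 8.05 q [-0.11  0.29  2.05 -0.32  0.29  0.94] tcp rel rim in tool axes [ 0.9  1.2 -7. ] tau_n 0.107 F [ 6.6  0.7 -2.2] M [-0.36 -0.74  0.04] w 42.2 29.996055364608765 ang [-1.000e-01 -0.000e+00  1.171e+02]
```

carry_out(
  moves="0 0 0 0 0 1 -1; 0 0 0 0 0 1 -1",
)

```text
time: 8.22
ee_pos: [533.9, -6.6, 150.5]
tool_rot: [0.918, 0.301, 0.214, 0.147]
ft_force: [5.8, -1.1, -3.1]
gripper_width: 42.3
finger_force: 30.0
```

```bash
python3 -c "
from plan import *
avg(6)"
```

```text
avg tau_n 0.167 +- 0.044   tau6 0.049 +- 0.281
t 8.52 q [-0.11  0.29  2.05 -0.32  0.29  1.11] tcp rel rim in tool axes [ 1.1  1.2 -6.9] tau_n 0.132 F [ 6.9 -0.1 -1.9] M [-0.54 -0.76 -0.03] w 42.4 29.9992373585701 ang [-1.000e-01 -0.000e+00  1.271e+02]
```

```bash
cat >> plan.py <<'E'
def avg(k=8):
    a=[]
    for i in range(k):
        viewer.capture('top'); a.append(ctrl.get_state()['torque']@n)
    print(np.round(a,3),'mean of later %.3f'%np.mean(a[2:])); chk()
E
python3 -c "
from plan import *
avg(10)"
```

```text
[0.172 0.133 0.105 0.137 0.106 0.085 0.13  0.132 0.157 0.117] mean of later 0.121
t 9.02 q [-0.11  0.29  2.05 -0.32  0.29  1.11] tcp rel rim in tool axes [ 1.1  1.2 -6.9] tau_n 0.117 F [ 5.7 -1.2 -1.9] M [-0.54 -0.73 -0.04] w 42.2 29.999212324619293 ang [-1.000e-01 -0.000e+00  1.271e+02]
```

carry_out(
  moves="0 0 0 0 0 1 -1; 0 0 0 0 0 0 -1;0 0 0 0 0 0 -1",
)

```text
time: 9.27
ee_pos: [533.9, -6.7, 150.6]
tool_rot: [0.93, 0.262, 0.22, 0.138]
ft_force: [6.7, -1.9, -1.5]
gripper_width: 42.0
finger_force: 30.0
```

```bash
python3 -c "
from plan import *
avg(10)"
```

```text
[0.177 0.187 0.163 0.153 0.173 0.135 0.186 0.078 0.102 0.158] mean of later 0.143
t 9.77 q [-0.11  0.29  2.05 -0.32  0.29  1.2 ] tcp rel rim in tool axes [ 1.2  1.1 -7. ] tau_n 0.158 F [ 6.8 -0.3 -3.3] M [-0.65 -0.67 -0.07] w 42.5 30.00149667263031 ang [-1.000e-01 -0.000e+00  1.321e+02]
```

carry_out(
  moves="0 0 0 0 0 1 -1; 0 0 0 0 0 0 -1;0 0 0 0 0 0 -1",
)

```text
time: 10.02
ee_pos: [533.9, -6.8, 150.5]
tool_rot: [0.94, 0.221, 0.226, 0.128]
ft_force: [6.3, -0.0, -3.6]
gripper_width: 42.2
finger_force: 30.0
```

```bash
python3 -c "
from plan import *
avg(12)"
```

```text
[0.172 0.169 0.119 0.185 0.259 0.191 0.166 0.208 0.145 0.144 0.193 0.201] mean of later 0.181
t 10.62 q [-0.11  0.29  2.05 -0.32  0.29  1.28] tcp rel rim in tool axes [ 1.3  1.1 -6.9] tau_n 0.201 F [ 5.8 -0.5 -2.7] M [-0.78 -0.68 -0.09] w 42.1 30.00495672225952 ang [-1.000e-01 -0.000e+00  1.371e+02]
```

carry_out(
  moves="0 0 0 0 0 0.6 -1; 0 0 0 0 0 0 -1;0 0 0 0 0 0 -1",
)

```text
time: 10.87
ee_pos: [533.9, -6.8, 150.6]
tool_rot: [0.946, 0.196, 0.229, 0.122]
ft_force: [5.9, -0.4, -2.0]
gripper_width: 42.0
finger_force: 30.0
```

```bash
python3 -c "
from plan import *
avg(12)"
```

```text
[0.214 0.188 0.173 0.194 0.167 0.182 0.158 0.172 0.226 0.186 0.234 0.187] mean of later 0.188
t 11.47 q [-0.11  0.29  2.05 -0.32  0.29  1.34] tcp rel rim in tool axes [ 1.3  1.1 -6.9] tau_n 0.187 F [ 5.9 -0.9 -2.2] M [-0.86 -0.65 -0.16] w 42.1 30.006810128688812 ang [-1.000e-01 -0.000e+00  1.401e+02]
```

carry_out(
  moves="0 0 0 0 0 0 1; 0 0 0 0 0 0 1; 0 0 0 0 0 0 1; 0 0 0 0 0 0 1; 0 0 -0.4 0 0 0 1",
)

```text
time: 11.88
ee_pos: [524.2, -4.5, 161.5]
tool_rot: [0.947, 0.195, 0.226, 0.121]
ft_force: [0.5, -0.0, 0.6]
gripper_width: 70.8
finger_force: 0.0
```

carry_out(
  moves="0 0 -1 0 0 0 1; 0 0 -1 0 0 0 1; 0 0 -1 0 0 0 1; 0 0 0 0 0 0 1",
)

```text
time: 12.22
ee_pos: [467.5, 13.5, 274.4]
tool_rot: [0.945, 0.195, 0.233, 0.123]
ft_force: [1.2, -0.9, 0.9]
gripper_width: 91.2
finger_force: 0.0
```

```bash
python3 - <<'E'
from plan import *
chk()
a=[]
for k in('scene','top'):
    c=cap(k); np.savez(k+'2.npz',**c)
    y,x=(160,300) if k=='scene' else (190,305)
    a.append(cv2.resize(c['color'][y:y+60,x:x+50],(400,480),interpolation=cv2.INTER_CUBIC))
    print(k,*[np.round(v,3) for v in fitcam(c)])
    # spigot upper portion: points near axis above rim
    P=cloud(c).reshape(-1,3); r,d=rd(np.r_[yaw,rim],P); m=(r<16)&(d>8)&(d<34); q=P[m]
    M=tool([np.sin(-yaw),np.cos(yaw),0]).as_matrix(); f=(q-rim)@M
    print('spig',len(q),'median tool x,y',np.median(f[:,:2],0),'tip',[ (lo,len(f[(-f[:,2]>lo)&(-f[:,2]<=lo+8)]),np.round(np.median(f[(-f[:,2]>lo)&(-f[:,2]<=lo+8)],0),1)) for lo in(8,16,24)])
cv2.imwrite('pics/spig.png',np.hstack(a)[...,::-1])
E
```

```text
t 12.22 q [-0.06 -0.02  2.01 -0.18  0.64  1.22] tcp rel rim in tool axes [   4.4    2.3 -148.9] tau_n 0.045 F [ 1.2 -0.9  0.9] M [ 0.    0.4  -0.01] w 91.2 0.0 ang [ -0.7  -0.  140.3]
scene [-3.07000e-01  5.35992e+02 -7.39300e+00  1.45441e+02] 475 1.095 [0.008 0.104 0.164 0.101]
spig 52 median tool x,y [-5.33249494  2.08587386] tip [(8, 19, array([ -6.5,   1.3, -10.6])), (16, 15, array([ -5.5,   3.4, -19.6])), (24, 13, array([ -3.6,   2.7, -26.4]))]
top [-2.98000e-01  5.35686e+02 -7.29500e+00  1.43827e+02] 453 0.845 [0.007 0.133 0.191 0.09 ]
spig 34 median tool x,y [-5.21101052  2.37393751] tip [(8, 15, array([-5.9,  0.6, -9.6])), (16, 4, array([ -5.7,   1. , -17.4])), (24, 13, array([ -4. ,   3.9, -26. ]))]
```

View pics/spig.png

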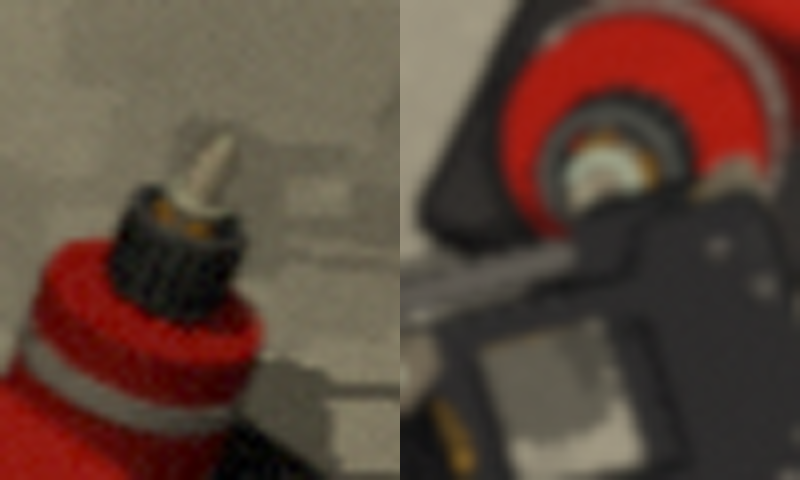

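The spigot now stands in line with the sleeve. Its tip is at (222,145) in the left half, and the brass jaws close around the shank at (600,170) in the right half. Next I'll fetch the green drum.

```bash
sed -i 's/^rim=.*/rim=np.array([535.9,-7.3,143.9]); yaw=-.30; n=axis(yaw)/' plan.py; python3 - <<'E'
from plan import *
y=R.from_quat(ctrl.get_state()['tool_rot']).as_matrix()[:,1]; print(y)
goto([502.8,-256,200],tool([y[0],y[1],0],[0,0,-1]),10)
E
```

```text
[ 0.3128994  -0.89405214  0.32056939]
t 12.32 q [-0.07 -0.01  2.02 -0.19  0.63  1.22] dist [  35.3 -268.9  -69.3] rot deg [ 18.42 -23.88   3.93]
[-0.281  0.573  0.287] [ 0.368 -0.478  0.079]
[-0.265  0.584  0.28 ] [ 0.368 -0.478  0.079]
[-0.249  0.595  0.272] [ 0.368 -0.478  0.079]
[-0.234  0.605  0.263] [ 0.368 -0.478  0.079]
[-0.219  0.615  0.253] [ 0.368 -0.478  0.079]
[-0.204  0.624  0.241] [ 0.368 -0.478  0.079]
[-0.19   0.633  0.229] [ 0.368 -0.478  0.079]
[-0.177  0.642  0.217] [ 0.368 -0.478  0.079]
[-0.163  0.65   0.203] [ 0.368 -0.478  0.079]
[-0.151  0.657  0.189] [ 0.368 -0.478  0.079]
```

carry_out(
  moves="-0.28 0.57 0.29 0.37 -0.48 0.08 1; -0.27 0.58 0.28 0.37 -0.48 0.08 1; -0.25 0.6 0.27 0.37 -0.48 0.08 1; -0.23 0.61 0.26 0.37 -0.48 0.08 1; -0.22 0.62 0.25 0.37 -0.48 0.08 1",
)

```text
time: 12.73
ee_pos: [484.4, -123.5, 230.8]
tool_rot: [0.975, 0.182, 0.111, 0.059]
ft_force: [0.3, -0.6, 0.7]
gripper_width: 91.8
finger_force: 0.0
```

carry_out(
  moves="-0.2 0.62 0.24 0.37 -0.48 0.08 1; -0.19 0.63 0.23 0.37 -0.48 0.08 1; -0.18 0.64 0.22 0.37 -0.48 0.08 1; -0.16 0.65 0.2 0.37 -0.48 0.08 1; -0.15 0.66 0.19 0.37 -0.48 0.08 1",
)

```text
time: 13.15
ee_pos: [501.6, -257.7, 195.3]
tool_rot: [0.986, 0.166, -0.005, -0.003]
ft_force: [1.7, 0.2, 0.2]
gripper_width: 91.6
finger_force: 0.0
```

carry_out(
  moves="0 0 0 0 0 0 1; 0 0 0 0 0 0 1",
)

```text
time: 13.32
ee_pos: [501.7, -257.3, 194.4]
tool_rot: [0.986, 0.165, -0.005, -0.003]
ft_force: [-0.5, 0.4, 0.0]
gripper_width: 92.2
finger_force: 0.0
```

```bash
python3 - <<'E'
from plan import *
y=R.from_quat(ctrl.get_state()['tool_rot']).as_matrix()[:,1]
print(ctrl.get_state()['ee_pos'])
goto([502.8,-256,84.5],tool([y[0],y[1],0],[0,0,-1]),4)
c=cap('scene'); print(knob(c,[503,-256]))
E
```

```text
[ 501.68281081 -257.25783568  194.42415745]
t 13.32 q [-0.61  0.46  1.48 -0.    1.21  0.63] dist [   1.1    1.3 -109.9] rot deg [-0.45  0.5   0.  ]
[0.015 0.    0.687] [-0.022  0.025  0.   ]
[ 0.014 -0.001  0.687] [-0.022  0.025  0.   ]
[ 0.012 -0.002  0.687] [-0.022  0.025  0.   ]
[ 0.011 -0.004  0.687] [-0.022  0.025  0.   ]
(array([ 502.52174915, -256.69274451,    3.30973754]), 351, np.float64(1.187518441378696))
```

carry_out(
  moves="0.02 0 0.69 -0.02 0.02 0 1; 0.02 0 0.69 -0.02 0.02 0 1; 0.01 0 0.69 -0.02 0.02 0 0.5; 0 0 0.68 -0.02 0.02 0 0.3; 0 0 0 0 0 0 0",
)

```text
time: 13.78
ee_pos: [500.7, -252.3, 83.4]
tool_rot: [0.986, 0.167, -0.002, -0.002]
ft_force: [-0.9, 0.2, -0.6]
gripper_width: 76.7
finger_force: 0.0
```

carry_out(
  moves="0 0 0 0 0 0 -0.2; 0 0 0 0 0 0 -0.3; 0 0 0 0 0 0 -1; 0 0 0 0 0 0 -1; 0 0 0 0 0 0 -1",
)

```text
time: 14.2
ee_pos: [504.5, -256.0, 89.5]
tool_rot: [0.986, 0.167, 0.002, 0.003]
ft_force: [-0.1, -0.4, -0.6]
gripper_width: 43.1
finger_force: 0.0
```

carry_out(
  moves="0 0 0 0 0 0 -1; 0 0 0 0 0 0 -1; 0 0 0 0 0 0 -1; 0 0 0 0 0 0 -1; 0 0 0 0 0 0 -1",
)

```text
time: 14.62
ee_pos: [504.1, -255.9, 88.3]
tool_rot: [0.986, 0.167, 0.001, 0.002]
ft_force: [0.1, -0.6, 1.7]
gripper_width: 23.2
finger_force: 30.0
```

carry_out(
  moves="0 0 -0.5 0 0 0 -1; 0 0 -1 0 0 0 -1; 0 0 -1 0 0 0 -1; 0 0 -1 0 0 0 -1; 0 0 -1 0 0 0 -1",
)

```text
time: 15.03
ee_pos: [502.8, -254.7, 269.5]
tool_rot: [0.986, 0.167, 0.001, 0.001]
ft_force: [1.0, -0.5, -1.8]
gripper_width: 23.1
finger_force: 30.0
```

carry_out(
  moves="0 0 -0.5 0 0 0 -1; 0 0 0 0 0 0 -1; 0 0 0 0 0 0 -1",
)

```text
time: 15.28
ee_pos: [503.3, -255.0, 288.4]
tool_rot: [0.986, 0.167, 0.002, 0.002]
ft_force: [0.1, 0.1, -2.2]
gripper_width: 23.4
finger_force: 30.0
```

```bash
python3 - <<'E'
from plan import *
s=ctrl.get_state(); y=R.from_quat(s['tool_rot']).as_matrix()[:,1]
T=tool(y); print(s['ee_pos'],s['ft_force'],s['gripper_width'])
goto(rim+155.3*n+1.2*T.as_matrix()[:,0],T,10)
c=cap('top'); print(knob(c,s['ee_pos'][:2]))
cv2.imwrite('pics/held.png',c['color'][...,::-1])
c=cap('scene'); P=cloud(c).reshape(-1,3); Q=P[(np.hypot(*(P[:,:2]-s['ee_pos'][:2]).T)<45)&(P[:,2]>s['ee_pos'][2]-100)&(P[:,2]<s['ee_pos'][2]-25)]
r=lambda p:np.hypot(Q[:,0]-p[0],Q[:,1]-p[1])-24.6
o=least_squares(r,s['ee_pos'][:2],loss='soft_l1',f_scale=1.5); print('drum axis',o.x,len(Q),'z range',np.percentile(Q[:,2],[0,2,50,98,100]))
E
```

```text
[ 503.34782052 -255.01845802  288.37733465] [ 0.06638713  0.13442396 -2.16271904] 23.370557178944733
t 15.28 q [-0.6   0.38  1.34 -0.    1.41  0.63] dist [-40.6 271.   -9.5] rot deg [-16.73  24.57   3.67]
[ 0.127 -0.673  0.021] [-0.335  0.491  0.073]
[ 0.122 -0.675  0.006] [-0.335  0.491  0.073]
[ 0.117 -0.675 -0.008] [-0.335  0.491  0.073]
[ 0.114 -0.676 -0.023] [-0.335  0.491  0.073]
[ 0.111 -0.675 -0.038] [-0.335  0.491  0.073]
[ 0.108 -0.675 -0.053] [-0.335  0.491  0.073]
[ 0.107 -0.674 -0.068] [-0.335  0.491  0.073]
[ 0.106 -0.672 -0.083] [-0.335  0.491  0.073]
[ 0.105 -0.67  -0.098] [-0.335  0.491  0.073]
[ 0.105 -0.668 -0.113] [-0.335  0.491  0.073]
(array([ 503.34782052, -255.01845802,    0.        ]), 0, np.float64(nan))
drum axis [ 500.44075711 -255.54106109] 345 z range [198.04173625 202.23452783 237.81613447 263.00938069 263.37336347]
  return _methods._mean(a, axis=axis, dtype=dtype,
  ret = ret.dtype.type(ret / rcount)
```

carry_out(
  moves="0.13 -0.67 0.02 -0.33 0.49 0.07 -1; 0.12 -0.67 0 -0.33 0.49 0.07 -1; 0.12 -0.68 -0.01 -0.33 0.49 0.07 -1; 0.11 -0.68 -0.02 -0.33 0.49 0.07 -1; 0.11 -0.68 -0.04 -0.33 0.49 0.07 -1",
)

```text
time: 15.8
ee_pos: [481.4, -117.8, 281.2]
tool_rot: [0.98, 0.15, 0.117, 0.054]
ft_force: [0.3, -0.3, -1.8]
gripper_width: 22.8
finger_force: 30.0
```

carry_out(
  moves="0.11 -0.68 -0.05 -0.34 0.49 0.08 -1; 0.11 -0.67 -0.07 -0.34 0.49 0.08 -1; 0.11 -0.67 -0.08 -0.34 0.49 0.08 -1; 0.1 -0.67 -0.1 -0.34 0.49 0.08 -1; 0.1 -0.67 -0.11 -0.34 0.49 0.08 -1",
)

```text
time: 16.22
ee_pos: [460.9, 17.4, 276.9]
tool_rot: [0.958, 0.129, 0.233, 0.108]
ft_force: [0.4, -1.0, -1.8]
gripper_width: 22.9
finger_force: 30.0
```

carry_out(
  moves="0 0 0 0 0 0 -1; 0 0 0 0 0 0 -1; 0 0 0 0 0 0 -1",
)

```text
time: 16.47
ee_pos: [462.2, 16.2, 277.9]
tool_rot: [0.958, 0.13, 0.232, 0.108]
ft_force: [0.3, -0.3, -1.6]
gripper_width: 23.0
finger_force: 30.0
```

```bash
cat > held.py <<'E'
from plan import *
def held(h0,h1=-3):
    s=ctrl.get_state(); T=R.from_quat(s['tool_rot']); p=s['ee_pos']
    for k in('scene','top'):
        c=cap(k); P=cloud(c).reshape(-1,3); f=T.inv().apply(P-p)  # drum body at z 26..88 in tool
        Q=f[(np.hypot(f[:,0],f[:,1])<32)&(f[:,2]>34)&(f[:,2]<84)]
        if len(Q)<40: print(k,len(Q)); continue
        fn=lambda a:np.hypot(Q[:,0]-a[0]-a[2]*(Q[:,2]-59)/50,Q[:,1]-a[1]-a[3]*(Q[:,2]-59)/50)-24.5
        o=least_squares(fn,[0,0,0,0],loss='soft_l1',f_scale=1.5)
        print(k,len(Q),'drum axis in tool x,y at mid, slope per 50mm',np.round(o.x,1),'zmax',np.round(np.percentile(f[(np.hypot(f[:,0],f[:,1])<27)&(f[:,2]<110)][:,2],[98,100]),1))
    T2=tool(T.as_matrix()[:,1]); goto(rim+95.3*n,T2,3); return c
E
python3 - <<'E'
from held import *
held(0)
c=cap('scene'); cv2.imwrite('pics/pre.png',cv2.resize(c['color'][120:220,250:390],(700,500),interpolation=cv2.INTER_CUBIC)[...,::-1])
E
```

```text
scene 319 drum axis in tool x,y at mid, slope per 50mm [-1.3  0.  -0.6 -0.4] zmax [82.4 86.7]
top 153 drum axis in tool x,y at mid, slope per 50mm [-1.1 -0.7 -0.3  0.2] zmax [71.2 87.5]
t 16.57 q [-0.05 -0.03  2.   -0.2   0.67  1.38] dist [ 27.6  -8.4 -52.1] rot deg [-0.02  0.23 -0.14]
[-0.005 -0.006  0.496] [-0.002  0.016 -0.009]
[-0.005 -0.006  0.496] [-0.002  0.016 -0.009]
[-0.006 -0.006  0.496] [-0.002  0.016 -0.009]
```

View pics/pre.png

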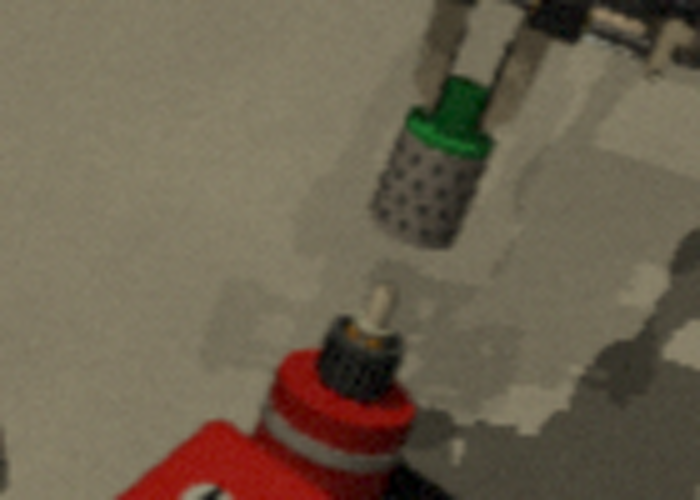

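The drum hangs in line above the spigot, with its lower end at (412,240) and the spigot tip at (383,290). I'll compare the two axes within the same camera view.

```bash
cat > rel.py <<'E'
from held import *
s=ctrl.get_state(); T=R.from_quat(s['tool_rot']); p=s['ee_pos']
print('model spigot axis in tool xy',np.round(T.inv().apply(rim+20*n-p),1))
for k in('scene','top'):
    c=cap(k); P=cloud(c).reshape(-1,3); rot=R.from_quat(c['rotation']).as_matrix()
    f=T.inv().apply(P-p); hsv=cv2.cvtColor(c['color'],cv2.COLOR_RGB2HSV).reshape(-1,3)
    m0=T.inv().apply(rim-p)
    d=-(f[:,2]-m0[2])
    Q=f[(np.hypot(f[:,0]-m0[0],f[:,1]-m0[1])<16)&(d>10)&(d<26)&(hsv[:,1]<130)]
    if len(Q)<8: print(k,len(Q)); continue
    o=least_squares(lambda a:np.hypot(Q[:,0]-a[0],Q[:,1]-a[1])-7,m0[:2],loss='soft_l1',f_scale=1)
    S=f[(np.hypot(f[:,0]-m0[0],f[:,1]-m0[1])<26)&(d>-28)&(d<-3)&(hsv[:,2]<75)]
    o2=least_squares(lambda a:np.hypot(S[:,0]-a[0],S[:,1]-a[1])-21.5,m0[:2],loss='soft_l1',f_scale=1)
    print(k,'spigot',len(Q),np.round(o.x,1),'sleeve',len(S),np.round(o2.x,1))
    # tip silhouette prediction
    for nm,w in(('rim',rim),('tip',rim+32*n),('drumbottom',T.apply([-1.3,0,88.3])+p),('drumcap',T.apply([-1.3,0,28])+p)):
        u=c['intrinsics']@(rot.T@(w-c['position'])); print(nm,np.round(u[:2]/u[2],1), np.round((u[:2]/u[2]-[250,120])*5))
E
python3 rel.py
```

```text
model spigot axis in tool xy [ -0.4  -0.9 134.9]
scene spigot 27 [-0.2 -0.7] sleeve 130 [0.5 0.4]
rim [323.9 186.8] [370. 334.]
tip [327.9 176.9] [389. 285.]
drumbottom [331.9 165.8] [409. 229.]
drumcap [339.6 146.1] [448. 131.]
top 5
```

carry_out(
  moves="0.03 -0.01 0.3 0 0.05 0 -1; 0 0 0.3 0 0 0 -1; 0 0 0.3 0 0 0 -1; 0 0 0 0 0 0 -1; 0 0 0 0 0 0 -1",
)

```text
time: 17.13
ee_pos: [480.6, 10.9, 247.9]
tool_rot: [0.957, 0.129, 0.235, 0.108]
ft_force: [-0.2, -0.1, -1.3]
gripper_width: 23.4
finger_force: 30.0
```

```bash
cat > f.py <<'E'
from plan import *
s=ctrl.get_state(); T=R.from_quat(s['tool_rot'])
print('F tool',np.round(T.inv().apply(s['ft_force']),1),'rel rim tool',np.round(T.inv().apply(s['ee_pos']-rim),1),'q5',s['q'][4],'w',s['gripper_width'],'tilt err',np.round(np.degrees(np.cross(-T.as_matrix()[:,2],n)),1))
E
python3 f.py; python3 rel.py | grep -v rim; python3 -c "
from held import *
held(0)"|head -2
```

```text
F tool [-0.7 -0.3  1.1] rel rim tool [ 1.900e+00 -1.000e-01 -1.191e+02] q5 0.5737652124165459 w 23.35713966037372 tilt err [-0.  0. -0.]
model spigot axis in tool xy [-1.9  0.1 99.1]
scene spigot 28 [-0.7  0.9] sleeve 128 [-1.3  1.3]
tip [327.9 176.9] [389. 285.]
drumbottom [327.7 177.4] [389. 287.]
drumcap [335.3 158.2] [427. 191.]
top 0
scene 314 drum axis in tool x,y at mid, slope per 50mm [-1.5  0.2 -0.3 -0.4] zmax [ 95.4 109.9]
top 134 drum axis in tool x,y at mid, slope per 50mm [-1.4 -1.5 -0.6 -0.1] zmax [73.5 86.1]
```

carry_out(
  moves="0 0.01 0.1 0 0 0 -1; 0 0 0.1 0 0 0 -1; 0 0 0.1 0 0 0 -1; 0 0 0 0 0 0 -1; 0 0 0 0 0 0 -1",
)

```text
time: 17.75
ee_pos: [486.5, 9.5, 237.6]
tool_rot: [0.957, 0.129, 0.235, 0.108]
ft_force: [-0.3, 0.6, -2.1]
gripper_width: 23.3
finger_force: 30.0
```

```bash
python3 f.py
```

```text
F tool [-1.  -1.2  1.6] rel rim tool [   2.4   -0.4 -107.3] q5 0.5413499149642441 w 23.27368877818878 tilt err [-0.1  0.1 -0. ]
```

carry_out(
  moves="0 0 0.1 0 0 0 -1; 0 0 0.1 0 0 0 -1; 0 0 0 0 0 0 -1; 0 0 0 0 0 0 -1",
)

```text
time: 18.08
ee_pos: [490.4, 8.3, 230.8]
tool_rot: [0.957, 0.129, 0.236, 0.108]
ft_force: [0.1, 0.7, -1.2]
gripper_width: 23.5
finger_force: 30.0
```

```bash
python3 f.py
```

```text
F tool [-0.2 -1.   1. ] rel rim tool [  2.5  -0.3 -99.3] q5 0.5205027199212365 w 23.531737321062366 tilt err [-0.1  0.1 -0. ]
```

carry_out(
  moves="0 0 0.08 0 0 0 -1; 0 0 0 0 0 0 -1; 0 0 0 0 0 0 -1",
)

```text
time: 18.33
ee_pos: [491.9, 7.9, 228.2]
tool_rot: [0.957, 0.129, 0.236, 0.108]
ft_force: [-0.2, -0.5, -1.8]
gripper_width: 23.4
finger_force: 30.0
```

```bash
python3 f.py
```

```text
F tool [-1.1 -0.1  1.5] rel rim tool [  2.6  -0.3 -96.3] q5 0.5123663888250765 w 23.434180747332228 tilt err [-0.1  0.1 -0. ]
```

carry_out(
  moves="0 0 0.04 0 0 0 -1; 0 0 0 0 0 0 -1; 0 0 0 0 0 0 -1",
)

```text
time: 18.58
ee_pos: [492.8, 7.7, 227.6]
tool_rot: [0.957, 0.129, 0.236, 0.109]
ft_force: [-4.1, 1.9, 4.6]
gripper_width: 23.3
finger_force: 30.0
```

```bash
python3 f.py
```

```text
F tool [-1.  -1.4 -6.2] rel rim tool [  3.1  -0.1 -95.3] q5 0.5086090836503666 w 23.307443183836273 tilt err [-0.   0.2 -0.1]
```

carry_out(
  moves="0 0 0.03 0 0 0 -1; 0 0 0 0 0 0 -1; 0 0 0 0 0 0 -1",
)

```text
time: 18.83
ee_pos: [493.4, 7.7, 227.6]
tool_rot: [0.957, 0.129, 0.237, 0.109]
ft_force: [-12.3, 4.1, 14.0]
gripper_width: 23.5
finger_force: 30.0
```

```bash
python3 f.py
```

```text
F tool [ -3.3  -2.5 -18.6] rel rim tool [  3.9   0.  -95. ] q5 0.5062654833835025 w 23.500018783541048 tilt err [-0.   0.3 -0.1]
```

carry_out(
  moves="0 0 0 0 0 0 0; 0 0 0 0 0 0 0; 0 0 0 0 0 0 0; 0 0 0 0 0 0 0.5; 0 0 0 0 0 0 0.5",
)

```text
time: 19.25
ee_pos: [493.4, 7.4, 225.8]
tool_rot: [0.957, 0.129, 0.236, 0.108]
ft_force: [0.2, -0.3, -0.9]
gripper_width: 51.7
finger_force: 0.0
```

carry_out(
  moves="0 0 0 0 0 0 0.5; 0 0 -0.2 0 0 0 0.5; 0 0 -0.6 0 0 0 0.5; 0 0 -1 0 0 0 0.5; 0 0 -1 0 0 0 0.5",
)

```text
time: 19.67
ee_pos: [438.1, 24.0, 323.3]
tool_rot: [0.957, 0.129, 0.234, 0.108]
ft_force: [0.6, 0.1, 0.8]
gripper_width: 69.2
finger_force: 0.0
```

carry_out(
  moves="0 0 -0.6 0 0 0 0.5; 0 0 0 0 0 0 0.5; 0 0 0 0 0 0 0.5; 0 0 0 0 0 0 0.5",
)

```text
time: 20.0
ee_pos: [427.7, 27.4, 343.0]
tool_rot: [0.957, 0.129, 0.235, 0.108]
ft_force: [0.3, 0.3, -0.5]
gripper_width: 68.9
finger_force: 0.0
```

```bash
python3 - <<'E'
from plan import *
chk()
for k in('scene','top'):
    c=cap(k)
    if k=='scene': cv2.imwrite('pics/end.png',cv2.resize(c['color'][120:250,240:440],(800,520),interpolation=cv2.INTER_CUBIC)[...,::-1])
    P=cloud(c).reshape(-1,3); T=tool([0,1,0]).as_matrix(); f=(P-rim)@T; f[:,2]*=-1
    Q=f[(np.hypot(f[:,0],f[:,1])<32)&(f[:,2]>12)&(f[:,2]<100)]
    def fn(a):
        z=Q[:,2]-a[2]; r=np.hypot(Q[:,0]-a[0]-a[3]*z,Q[:,1]-a[1]-a[4]*z)
        return np.minimum(np.minimum(cc(r,z,24.5,0,56),cc(r,z,25.5,56,62)),cc(r,z,12,62,88))
    o=least_squares(fn,[0,0,7,0,0],loss='soft_l1',f_scale=1.5); print(k,len(Q),np.round(o.x,2))
E
```

```text
t 20.0 q [-0.02 -0.16  1.93 -0.18  0.87  1.37] tcp rel rim in tool axes [   1.9   -0.6 -229.2] tau_n 0.069 F [ 0.3  0.3 -0.5] M [0.02 0.43 0.02] w 68.9 0.0 ang [-1.000e-01  1.000e-01  1.474e+02]
scene 525 [-0.8  -0.14 10.16  0.11 -0.  ]
top 584 [-0.49  1.4   8.59  0.12 -0.  ]
```

View pics/end.png

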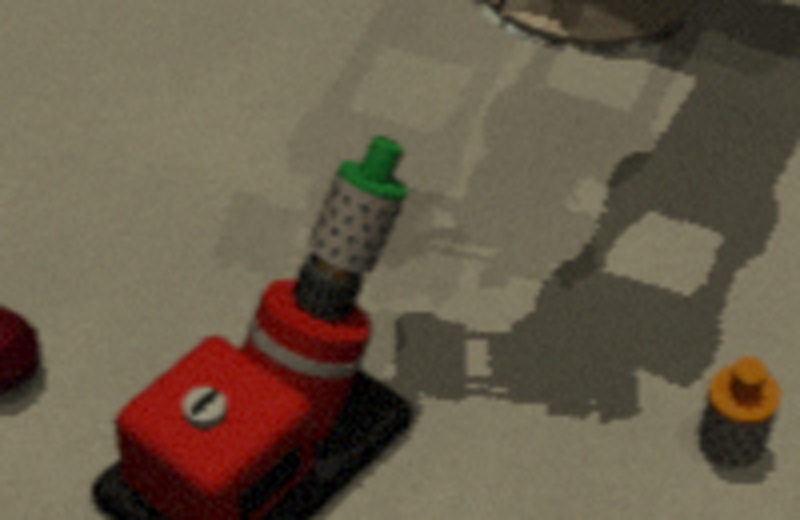

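The green drum sits on the flange: its cap is at (372,180) and its lower end meets the sleeve at (335,265). It leans slightly within the play of its bore. The orange drum at (742,410) is untouched and the gripper is well clear.

```bash
python3 -c "
from h import *
print(ctrl.job_done())"
```

```text
the job is handed in; nothing more can be done
None
```

I tightened the chuck to about 0.19 N m, pushed the green drum home on the spigot, let go and handed the job in at about 20 s; the result was not reported back. The drum leans about 0.11 rad (limit 0.16) and sits roughly 1.5 mm above the flange (limit 3 mm). I could not measure the jaw force on the spigot directly.

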